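# Reset the gas alarm with its key

### The job

Reset the gas alarm: take the key from its wooden stand, push it fully home in the keyhole on top of the white control box, turn it clockwise (seen from above) to its stop and then back home. Pull the key out and put it back upright in the hole of its stand, fully down, and let go. Leave the spice tin, the two jars and the mug where they stand.

Things in the scene. Friction and masses are not known exactly. Their poses are not given: they have to be found in the camera images.
- key_bow (a point): Grip point of the loose upright steel key (60 g, 69 mm long, z up, same after a half turn): on its axis, in the flat bow, 28 mm wide along the key's x, 10 mm thick along y, 38 mm tall; the point is 23 mm above the bow's lower edge, 15 mm below its top. Below the bow, on the same axis: collar, neck and bit (see key_collar).
- key_collar (a point): Centre of the underside of the key's round collar (26 mm across, 5 mm thick), 28 mm below key_bow; axes as key_bow. It rests on the box or stand when the key is fully down. Below it: round neck 5.5 mm across, 8 mm long; flat bit in the plane of the bow, 15 mm wide (x), 4.5 mm thick (y), 12 mm tall; tip 12 x 3 mm, 6 mm tall. 26 mm in all.
- keyhole (a point): Centre of the keyhole, level with the flat top of a fixed white control box (100 mm along x, 140 along y, 60 tall; sounder slots at its +y end). z up. Slot 17.5 mm along x, 7 mm along y, in a 34 mm square, 4 mm thick steel plate. The key enters with its bow's width along x, either way round, 26 mm deep. Once turned, its bit is caught under the plate until turned home.
- barrel (a joint): Lock barrel under the keyhole, rad: 0 = home, in line with the keyhole; grows clockwise seen from above to a hard stop at 1.22. Stays where left; takes 0.03 N m. Its slot is 17 x 6 mm: the key has 0.1 rad play to either side. A dark pointer 22 mm out from the keyhole turns with it from one fixed black tick (home, on the keyhole's +x side) to another (stop).
- stand_hole (a point): Centre of the mouth of the hole in the top of the fixed wooden key stand (block 60 x 60 mm, 45 mm tall); hole 21 mm across, 32 mm deep. z up. The key starts in it, upright, collar on the stand's top, turned any way within 1.1 rad of the robot's x.
- dabba: Round steel spice tin, 180 mm across, 79 mm tall with its knob; origin at the centre of its underside. Leave it alone.
- jar_a: Saffron plastic jar, 72 mm across, 120 mm tall; origin at the centre of its underside. Leave it alone.
- jar_b: White plastic jar, same size and origin. Leave it alone.
- mug: White ceramic mug (80 mm across, 95 mm tall, handle to its +y) with wooden spoons in it reaching 240 mm high; origin at the centre of its underside. Leave it alone.
Mind the look-alikes: they are no part of the job. There is more than one size of the part that bears stand_hole; the job needs the middle-sized.

How it is judged:
By the outcome, as a careful person would: the job done as asked, in the order asked, and still so for the second after the job is handed in, with the robot touching nothing.
It also fails if it takes over 69 s, if anything falls off the work surface, if the arm or the gripper's body presses on something with over 40 N, if the wrist force passes 120 N, or if a joint passes its speed limit or range.

### The arm

A 7-joint arm with a two-finger parallel gripper is mounted at the origin on the work surface. World frame = base frame: x ahead of the robot, y to its left, z up, the work surface at z = 0. Lengths are in m, angles in degrees, forces in N, time in s.
With the tool pointing down it reaches from about 0.35 to 0.9 m from the base axis. Payload 8.1 kg.
Tool frame: the origin (TCP) lies on the centre line of the jaws, within the pads' length; the fingertips stand 25 mm ahead of it and the grasp point (between the pads) lies 6 mm ahead of it; z points along the fingers, y is the line along which they close (so a half turn about z gives the same grasp; the last joint's range is limited). The gripper opens to 92 mm and grips with 3 to 60 N. Pads are 19 mm wide; open, the fingers measure 130 mm over their backs; the gripper's body (75 mm by 190 mm) begins 47 mm behind the grasp point.
Start: joints at [68.549, 24.895, 1.432, 90.138, -0.665, 64.973, -4.303], TCP at [0.168, -0.602, 0.252] pointing down, gripper open.
Joint ranges: [-149.89, 149.89], [-25.12, 119.58], [-72.63, 75.52], [4.76, 147.25], [-75.54, 255.54], [6.69, 114.76], [-157.13, 157.13]. Speed limits (degrees/s): [127.2, 127.2, 172.46, 172.46, 180, 180, 180].

### API

Orientations are given as [roll, pitch, yaw] about the fixed x, y, z axes, in that order (R = Rz(yaw) Ry(pitch) Rx(roll)).
In Python, from rig import bot, imaging, job, nets gives the robot as it stands.
- The arm moves only by the shell command python3 -m creep 'ROWS'. ROWS is JSON, a list of rows, each a list of 7 numbers: the shift along the tool's x, y, z in units of 2 cm (1.0 is 2 cm), then the turn, a rotation vector about the tool's x, y, z in units of 5 degrees (1.0 is 5 degrees), then the gripper command: -1 is shut, 1 is fully open, values between are in proportion. In form: [[tx, ty, tz, wx, wy, wz, jaw], ...]. A call has 1 to 10 rows; each row shifts and turns the commanded pose from where the row before left it, along the tool's axes as they then stand; what a row does not reach is not made up. A row lasts 1/8 s, in which the tool goes at most 62.5 mm and 10.7 degrees, less where a joint would pass 70% of its speed; a pose out of reach is approached as far as the arm can. A call with a number of a shift or a turn outside -1 to 1 is refused whole. A call with a gripper value outside its range is refused whole. The fingers move at their own pace and stop on an object; the grip force is fixed at half the most. Time passes only in rows, so rows that do not move let the fingers close. It gives the time, the measured TCP pose, the force, the opening and the grip force at its end, in the units of the state.
- bot.read_state(): the state, without advancing time (a new reading comes with each control period).
- imaging.snapshot(name): name is "side" or "top" or "wrist"; returns a dict with "image" (480x640x3 uint8, blue, green, red), "mtx" (3x3 intrinsics, pixels), "R" (3x3) and "t" (3): a world point X has camera coordinates R X + t. Camera axes: x right, y down, z forward; pixel columns grow to the right and rows downward; lengths in m; the calibration is good to about 2 mm. A picture is of the moment at which its call begins. There is no depth.
- job.sign_off(): hands the job in; it is judged then, once.
Trained networks look in the newest picture that a camera, given by its name, has taken for a name from the list of things; names that differ only in an ending like _2 or _b are one class to them, and where a whole thing is asked for, a point or a joint stands for the part that bears it (a point fixed in the world has none). Each returns a list of dicts, best first, with "confidence" (0 to 1); they miss things now and then, are a little off and sometimes report something else, mostly with a low value. They report only what shows in the picture. A call takes as long as a camera call. They do not tell look-alikes from the thing itself.
- nets.silhouettes(camera, query): "region" (480x640 bool, what is visible of it) and "bbox" ([centre column, centre row, width, height] in pixels, round what is visible of it).
The state is a dict: "time": time; "joint_positions": joint angles; "qd": joint speeds; "effort": joint torques, N m; "tool_pos": TCP position; "ee_rot": TCP orientation; "force": force on the tool from outside, world axes, zero at the start; "moment": the same for the moment, N m; "opening": opening from 0.0 (shut) to 1.0 (fully open); "grasp_force": force on a finger pad.
Only numpy, scipy, OpenCV 4.12 (cv2) and the standard library are available. Lean on these libraries where they do the work, as an engineer would, in place of code of your own. Each camera call takes 0.05 s, during which the arm holds its last target. There are 200 camera calls.

## Working session

There is one attempt and no reset: what is moved stays moved. The work goes in short steps, Python scripts to look and compute and a shell command to move; the robot and the scene stay as the last step left them, time stands still between calls to the robot, and variables do not carry over. Pictures are saved under pics/ and viewed, at most 10 in all, crops included, and the job is handed in when it is done.

```bash
mkdir -p pics; ls; python3 - <<'E'
from rig import bot, imaging
import cv2
s=bot.read_state(); print(s)
for n in("side","top"):
    d=imaging.snapshot(n); cv2.imwrite(f"pics/{n}0.png",d["image"]); print(n,d["mtx"].tolist(),d["R"].tolist(),d["t"].tolist())
E
```

```text
pics
{'time': 0.0, 'joint_positions': array([68.54837653, 24.93674553,  1.43070151, 90.18937953, -0.66412981,
       64.97205511, -4.30431545]), 'qd': array([-0.03999128,  0.02902761, -0.04205114, -0.02180912,  0.04769168,
       -0.04250656, -0.03233113]), 'effort': array([-4.76921723e-04, -6.67838788e+01,  9.84767787e-01, -3.14464939e+01,
       -6.05554576e-02,  4.26987663e-02,  1.33655763e-04]), 'tool_pos': array([ 0.16761339, -0.60161906,  0.25093984]), 'ee_rot': array([-1.79910528e+02,  8.57133049e-03,  1.55680219e+01]), 'force': array([-0.02569643,  0.79916296,  0.04312075]), 'moment': array([0.00713971, 0.04087657, 0.0624512 ]), 'grasp_force': 0.0, 'opening': 1.0008301413700855}
side [[506.97419250030606, 0.0, 328.0470359540014], [0.0, 506.97419250030606, 236.9488438932471], [0.0, 0.0, 1.0]] [[-0.9923149448833283, -0.122260468510844, 0.019063787679948097], [-0.09085161648003863, 0.6152891793232171, -0.7830486636159505], [0.08400615420408904, -0.7787628674039814, -0.6216682092632436]] [0.5781562490545391, 0.12463269934500464, 1.0659975843344909]
top [[467.45296481933866, 0.0, 315.46996000988975], [0.0, 467.45296481933866, 236.4941633232308], [0.0, 0.0, 1.0]] [[0.0004572738939893332, -0.9999376972449645, -0.011153139872850435], [-0.99063146814507, 0.0010701297606882933, -0.1365582262005401], [0.13656165355372807, 0.011111095838520144, -0.9905692597329774]] [0.0081050865671071, 0.5994336103661945, 1.031009287113032]
```

View pics/side0.png

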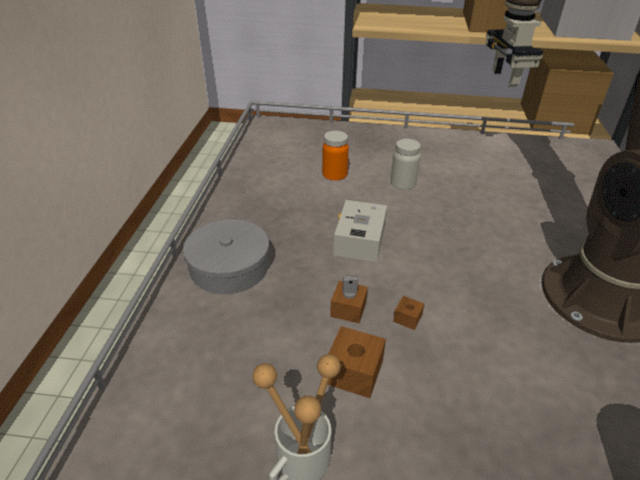

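View pics/top0.png

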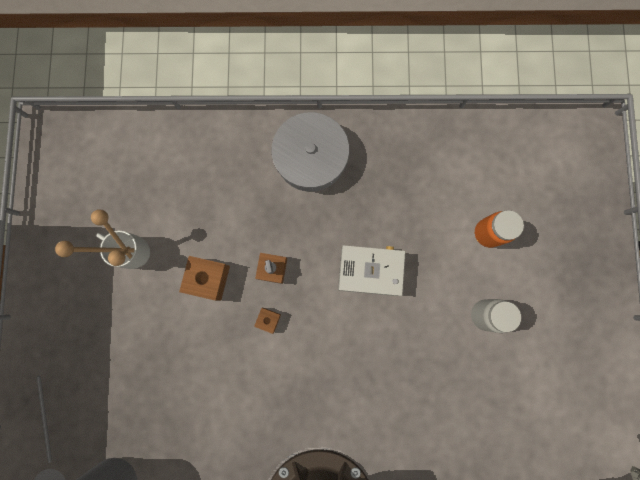

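The side view shows three stands: middle-sized with the key (side 349,300 / top 271,268), large and empty (356,360 / 204,278), small and empty (408,312 / 267,320). The middle one fits: it is the middle size and holds the key. The white box is at side (361,230) / top (372,270). Next is one enlarged crop to confirm this and read feature pixels.

```bash
cat > h.py <<'E'
import numpy as np, cv2
from rig import bot, imaging, nets
def P(d): return d["mtx"]@np.c_[d["R"],d["t"]]
def tri(d1,p1,d2,p2):
    X=cv2.triangulatePoints(P(d1),P(d2),np.float64(p1).reshape(2,1),np.float64(p2).reshape(2,1))[:,0]; return X[:3]/X[3]
def proj(d,X):
    x=P(d)@np.r_[X,1]; return x[:2]/x[2]
def onz(d,p,z):
    r=d["R"].T@np.linalg.solve(d["mtx"],[p[0],p[1],1]); c=-d["R"].T@d["t"]; return c+r*(z-c[2])/r[2]
def crop(im,c,r,w,h,k):
    return cv2.resize(im[r:r+h,c:c+w],None,fx=k,fy=k,interpolation=cv2.INTER_CUBIC)
E
python3 - <<'E'
from h import *
s=imaging.snapshot("side");t=imaging.snapshot("top")
a=crop(t["image"],235,235,80,60,5);b=crop(t["image"],335,240,80,60,5)
c=crop(s["image"],315,265,80,60,5);e=crop(s["image"],325,195,80,60,5)
cv2.imwrite("pics/mos.png",np.vstack([np.hstack([a,b]),np.hstack([c,e])]))
for q in("key_bow","stand_hole","keyhole"):
  for n in("side","top"):
    for r in nets.silhouettes(n,q)[:4]: 
        ys,xs=np.nonzero(r["region"]); print(q,n,round(r["confidence"],2),np.round(r["bbox"],1),xs.mean().round(1),ys.mean().round(1))
E
```

```text
key_bow side 0.7 [350.9 284.8  13.5  27.6] 349.6 286.0
key_bow top 0.49 [269.1 267.1  11.2  10.9] 269.8 266.6
stand_hole side 0.82 [360.2 361.9  53.7  70.3] 357.4 360.5
stand_hole side 0.63 [351.6 303.5  37.4  44.2] 348.7 303.4
stand_hole side 0.6 [408.1 310.5  28.5  32.3] 408.9 311.5
stand_hole top 0.97 [266.8 319.8  27.2  25. ] 267.2 320.3
stand_hole top 0.83 [204.7 277.6  48.8  47.1] 204.0 278.4
stand_hole top 0.71 [267.9 268.3  31.   32.6] 271.2 267.6
keyhole side 0.62 [361.6 229.   53.9  63. ] 360.0 230.1
keyhole top 0.84 [370.2 267.4  65.8  46.9] 371.0 270.2
```

View pics/mos.png

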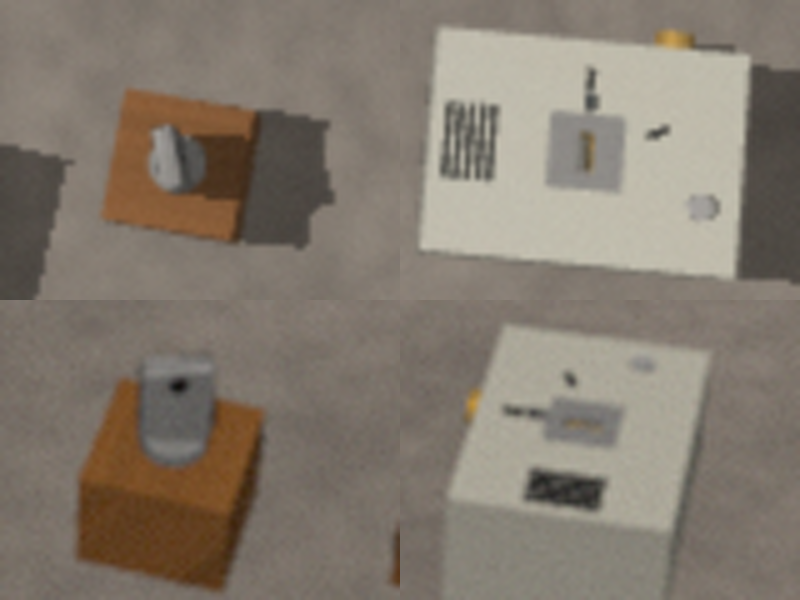

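The mosaic confirms it. The key, bow edge-on-ish to the top camera, stands in the middle stand: top (269.5,266), side (350.6,278 top edge). The box keyhole is at top (372.4,270.2), side (361.9,219.2). The pointer is on the +x tick at top (373,258), and the stop tick is at (386,266).

```bash
python3 - <<'E'
from h import *
s=imaging.snapshot("side");t=imaging.snapshot("top")
m=lambda x,y,c,r,ox,oy:((x-ox)/5+c-.4,(y-oy)/5+r-.4)
T=lambda x,y:m(x,y,235,235,0,0); TB=lambda x,y:m(x,y,335,240,400,0)
S=lambda x,y:m(x,y,315,265,0,300); SB=lambda x,y:m(x,y,325,195,400,300)
kh=tri(s,SB(584,422),t,TB(588,152)); print("keyhole",kh.round(4))
print("onz keyhole .06",onz(t,TB(588,152),.06).round(4),onz(s,SB(584,422),.06).round(4))
c=[onz(t,TB(*p),.06) for p in((437,27),(750,55),(738,276),(420,248))]
print("box corners",np.round(c,4),"mean",np.mean(c,0).round(4))
for i in range(4):
    v=c[(i+1)%4]-c[i]; print(np.linalg.norm(v).round(4),np.degrees(np.arctan2(v[1],v[0])).round(1))
print("pointer far/near",onz(t,TB(591,68),.06),onz(t,TB(592,105),.06),onz(t,TB(657,130),.06))
c=[onz(t,T(*p),.045) for p in((125,90),(256,112),(237,240),(104,218))]
print("stand",np.round(c,4),"mean",np.mean(c,0).round(4),[np.linalg.norm(c[i]-c[i-1]).round(3) for i in range(4)])
print("bow top tri",tri(s,S(176,360),t,T(165,155)).round(4))
a,b=onz(t,T(157,127),.088),onz(t,T(176,186),.088); print("bow ends top?",a,b,np.degrees(np.arctan2(*(a-b)[1::-1])))
a,b=onz(s,S(142,360),.088),onz(s,S(212,360),.088); print("bow ends side",a,b,(a+b)/2,np.linalg.norm(a-b),np.degrees(np.arctan2(*(a-b)[1::-1])))
E
```

```text
keyhole [ 0.5213 -0.1189  0.058 ]
onz keyhole .06 [ 0.5213 -0.1187  0.06  ] [ 0.521  -0.1162  0.06  ]
box corners [[ 0.5775 -0.0519  0.06  ]
 [ 0.5647 -0.1919  0.06  ]
 [ 0.4665 -0.1841  0.06  ]
 [ 0.4788 -0.0436  0.06  ]] mean [ 0.5219 -0.1179  0.06  ]
0.1406 -95.2
0.0985 175.5
0.141 85.0
0.099 -4.8
pointer far/near [ 0.55894534 -0.12067034  0.06      ] [ 0.54233901 -0.12084638  0.06      ] [ 0.53114838 -0.14961662  0.06      ]
stand [[0.562  0.1351 0.045 ]
 [0.5519 0.0753 0.045 ]
 [0.494  0.0834 0.045 ]
 [0.5039 0.1437 0.045 ]] mean [0.5279 0.1094 0.045 ] [np.float64(0.059), np.float64(0.061), np.float64(0.059), np.float64(0.061)]
bow top tri [0.5289 0.1115 0.0887]
bow ends top? [0.54136879 0.11522309 0.088     ] [0.51566704 0.10657448 0.088     ] 18.59803318029798
bow ends side [0.54164689 0.11259773 0.088     ] [0.51510602 0.10877391 0.088     ] [0.52837645 0.11068582 0.088     ] 0.026814910705614262 8.198367570052685
```

```bash
R='[0.9,-0.98,0,0,0,0,1]'; python3 -m creep '[[0.9,-0.98,0,0,0,0,1],[0.9,-0.98,0,0,0,0,1],[0.9,-0.98,0,0,0,0,1],[0.9,-0.98,0,0,0,0,1],[0.9,-0.98,0,0,0,0,1],[0.9,-0.98,0,0,0,0,1],[0.9,-0.98,0,0,0,0,1],[0.9,-0.98,0,0,0,0,1],[0.9,-0.98,0,0,0,0,1],[0.9,-0.98,0,0,0,0,1]]'
python3 -m creep '[[0.9,-0.98,0,0,0,0,1],[0.9,-0.98,0,0,0,0,1],[0.9,-0.98,0,0,0,0,1],[0.9,-0.98,0,0,0,0,1],[0.9,-0.98,0,0,0,0,1],[0.9,-0.98,0,0,0,0,1],[0.9,-0.98,0,0,0,0,1],[0.9,-0.98,0,0,0,0,1],[0.9,-0.98,0,0,0,0,1],[0.9,-0.98,0,0,0,0,1]]'
```

```text
time: 1.85
tool_pos: [0.2889, -0.3642, 0.2519]
ee_rot: [180.0, -0.0, 15.6]
force: [0.6, -0.7, -0.0]
opening: 1.002
grasp_force: 0.0
time: 3.1
tool_pos: [0.4098, -0.1271, 0.2519]
ee_rot: [180.0, -0.0, 15.6]
force: [0.1, 0.2, 0.6]
opening: 1.005
grasp_force: 0.0
```

```bash
python3 - <<'E'
from h import *
d=imaging.snapshot("wrist"); np.savez("w1.npz",**d); print((-d["R"].T@d["t"]).round(3),d["mtx"][0,0])
cv2.imwrite("pics/w1.png",d["image"])
print("keyhole px",proj(d,np.array([.5215,-.1183,.06])),"key",proj(d,np.array([.5284,.11,.088])))
E
python3 -m creep '[[0.9,-0.98,0,0,0,0,1],[0.9,-0.98,0,0,0,0,1],[0.9,-0.98,0,0,0,0,1],[0.9,-0.98,0,0,0,0,1],[0.9,-0.98,0,0,0,0,1],[0.9,-0.98,0,0,0,0,1],[0.9,-0.98,0,0,0,0,1],[0.9,-0.98,0,0,0,0,1]]'
python3 - <<'E'
from h import *
d=imaging.snapshot("wrist"); np.savez("w2.npz",**d); print((-d["R"].T@d["t"]).round(3))
print("keyhole px",proj(d,np.array([.5215,-.1183,.06])),"key",proj(d,np.array([.5284,.11,.088])))
cv2.imwrite("pics/w2.png",d["image"])
E
```

```text
[ 0.491 -0.105  0.385] 419.88319515342357
keyhole px [355.68450403  69.66694659] key [ -0.14404999 -55.76898304]
time: 4.15
tool_pos: [0.5064, 0.0624, 0.2518]
ee_rot: [180.0, -0.0, 15.6]
force: [0.2, -1.1, 0.3]
opening: 0.997
grasp_force: 0.0
[0.588 0.085 0.385]
keyhole px [542.14189103 258.27352245] key [269.53048047 181.95030458]
```

View pics/w2.png

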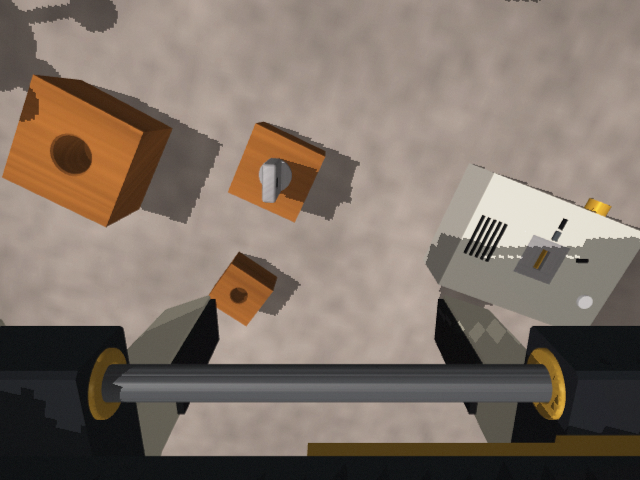

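View pics/w1.png

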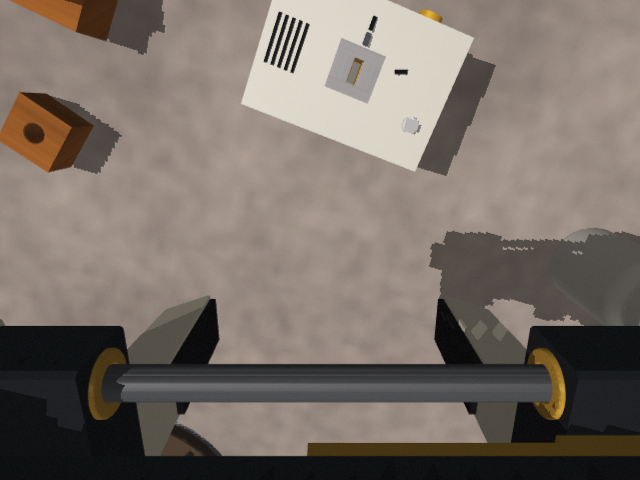

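w2 shows the key in the middle stand at (269,183), with its bow nearly along the image column (the tool's x). The keyhole is at (541,260). w1 shows the keyhole at (355,71), the pointer (368,38) and the stop tick (401,72). Next I zoom in to read pixels.

```bash
python3 - <<'E'
from h import *
a=dict(np.load("w1.npz"));b=dict(np.load("w2.npz"))
k=tri(a,(355.3,71),b,(541,260));print("keyhole w1w2",k.round(4),onz(a,(355.3,71),.06).round(4),onz(b,(541,260),.06).round(4))
cv2.imwrite("pics/z.png",np.hstack([crop(b["image"],225,115,100,125,4)[:, :400],crop(a["image"],305,10,100,125,4)]))
E
```

```text
keyhole w1w2 [ 0.5202 -0.1181  0.0602] [ 0.5206 -0.1183  0.06  ] [ 0.5199 -0.118   0.06  ]
```

View pics/z.png

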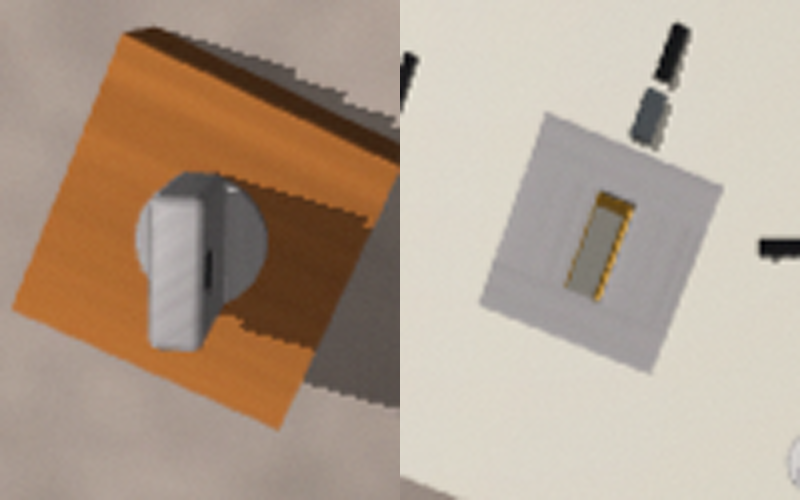

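```bash
python3 - <<'E'
from h import *
a=dict(np.load("w1.npz"));b=dict(np.load("w2.npz"))
f=lambda x,y:(225+x/4-.4,115+y/4-.4); g=lambda x,y:(305+(x-400)/4-.4,10+y/4-.4)
ang=lambda v:np.degrees(np.arctan2(v[1],v[0])).round(1)
c=[onz(b,f(*p),.088) for p in((150,193),(203,193),(200,348),(150,348))]
print("bow",np.mean(c,0).round(4),ang(c[0]-c[3]),ang(c[1]-c[2]),np.linalg.norm(c[0]-c[3]),np.linalg.norm(c[0]-c[1]))
print("collar ctr",onz(b,f(201,240),.05).round(4))
c=[onz(b,f(*p),.045) for p in((125,35),(400,162),(280,430),(12,308))]
print("stand",np.mean(c,0).round(4),[ang(c[i]-c[i-1]) for i in range(4)],[np.linalg.norm(c[i]-c[i-1]).round(3) for i in range(4)])
c=[onz(a,g(*p),.06) for p in((545,112),(722,187),(652,373),(480,302))]
print("plate",np.mean(c,0).round(4),[ang(c[i]-c[i-1]) for i in range(4)],[np.linalg.norm(c[i]-c[i-1]).round(3) for i in range(4)])
print("slot",onz(a,g(601,246),.06).round(4))
print("ptr ang",ang(onz(a,g(668,85),.06)-onz(a,g(600,244),.06)))
s=imaging.snapshot("top"); print("tri bow top w/ top cam",tri(b,f(176,271),s,(235+165/5-.4,235+155/5-.4)).round(4))
print(bot.read_state()["tool_pos"].round(4))
E
```

```text
bow [0.5278 0.1106 0.088 ] 12.8 12.3 0.02763981745602721 0.00927198338810411
collar ctr [0.5277 0.1105 0.05  ]
stand [0.5274 0.1103 0.045 ] [np.float64(-10.2), np.float64(-98.9), np.float64(171.0), np.float64(80.1)] [np.float64(0.06), np.float64(0.059), np.float64(0.061), np.float64(0.06)]
plate [ 0.5205 -0.1177  0.06  ] [np.float64(-4.6), np.float64(-95.4), np.float64(175.4), np.float64(84.4)] [np.float64(0.033), np.float64(0.034), np.float64(0.033), np.float64(0.034)]
slot [ 0.5204 -0.118   0.06  ]
ptr ang -8.2
tri bow top w/ top cam [0.5288 0.1106 0.0927]
[0.5069 0.0647 0.2519]
```

```bash
python3 -m creep '[[0,0,0,0,0,0.61,1],[0.75,-1,0,0,0,0,1],[0.75,-1,0,0,0,0,1],[0,0,0.9,0,0,0,1],[0,0,0.9,0,0,0,1],[0,0,0.9,0,0,0,1],[0,0,0.9,0,0,0,1],[0,0,0,0,0,0,1]]'; python3 - <<'E'
from h import *
d=imaging.snapshot("wrist"); np.savez("w3.npz",**d);s=bot.read_state();print(s["tool_pos"].round(4),s["ee_rot"].round(2))
p=proj(d,np.array([.5278,.1106,.088]));print(p)
c,r=int(p[0])-60,max(0,int(p[1])-60); print(c,r)
cv2.imwrite("pics/z3.png",crop(d["image"],c,r,120,120,5)[:600])
E
```

```text
time: 5.25
tool_pos: [0.5257, 0.1063, 0.1787]
ee_rot: [180.0, 0.2, 12.5]
force: [0.4, -0.7, 0.7]
opening: 1.002
grasp_force: 0.0
[0.5263 0.1067 0.1796] [1.7998e+02 6.0000e-02 1.2490e+01]
[319.08362999 257.73996057]
259 197
```

View pics/z3.png

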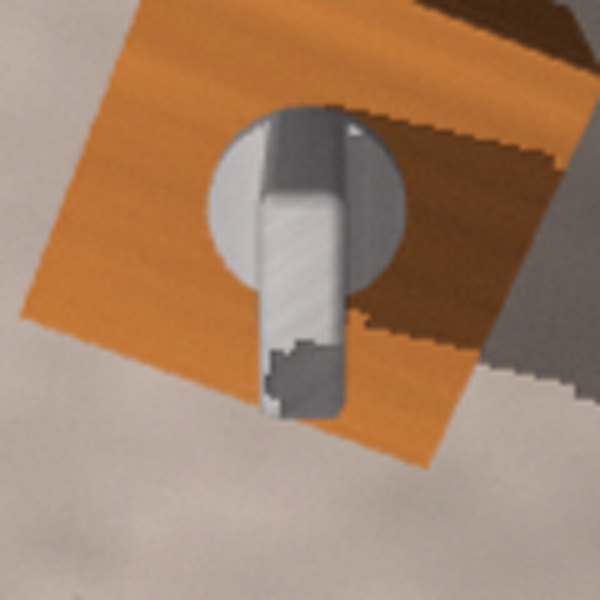

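The bow top is at w3 px (319,257.6), within 0.2 px of the prediction, and it is aligned with the tool. Next I centre, descend and grip.

```bash
python3 -m creep '[[0.115,-0.175,1,0,0,0,1],[0,0,1,0,0,0,1],[0,0,1,0,0,0,1],[0,0,1,0,0,0,1],[0,0,0.6,0,0,0,1],[0,0,0.4,0,0,0,1],[0,0,0,0,0,0,1]]'; python3 -c "
from rig import bot;s=bot.read_state();print(s['tool_pos'],s['ee_rot'],s['force'])"
```

```text
time: 6.18
tool_pos: [0.5281, 0.1113, 0.0797]
ee_rot: [180.0, 0.0, 12.5]
force: [-0.5, 0.2, -1.0]
opening: 0.998
grasp_force: 0.0
[0.52813897 0.11127742 0.07974505] [1.79994349e+02 9.14539401e-03 1.25165045e+01] [-0.47665692  0.21465971 -1.03737259]
```

```bash
python3 -m creep '[[0,0.03,0,0,0,0,-1],[0,0,0,0,0,0,-1],[0,0,0,0,0,0,-1],[0,0,0,0,0,0,-1],[0,0,0,0,0,0,-1],[0,0,0,0,0,0,-1],[0,0,0,0,0,0,-1],[0,0,0,0,0,0,-1]]'; python3 -c "
from rig import bot;s=bot.read_state();print(s['tool_pos'],s['ee_rot'],s['force'],s['moment'])"
```

```text
time: 7.18
tool_pos: [0.5282, 0.1107, 0.0797]
ee_rot: [180.0, 0.0, 12.5]
force: [-1.1, -0.2, -0.5]
opening: 0.183
grasp_force: 0.0
[0.52818569 0.11071041 0.07970366] [1.79997110e+02 4.55952108e-03 1.25167127e+01] [-1.07280223 -0.16671137 -0.49743854] [-0.00418384  0.00830181  0.00887831]
```

```bash
python3 -m creep '[[0,0,0,0,0,0,-1],[0,0,0,0,0,0,-1],[0,0,0,0,0,0,-1],[0,0,0,0,0,0,-1]]'; python3 -c "
from rig import bot;s=bot.read_state();print(s['tool_pos'],s['ee_rot'],s['force'],s['moment'])"
```

```text
time: 7.68
tool_pos: [0.5282, 0.1108, 0.0797]
ee_rot: [180.0, 0.0, 12.5]
force: [0.6, 0.6, 0.0]
opening: 0.11
grasp_force: 30.0
[0.52821391 0.11075357 0.07969005] [1.79999650e+02 1.63537104e-03 1.25166557e+01] [0.5630086  0.58259233 0.02104166] [ 3.92157693e-05 -7.12861743e-02 -3.02038968e-03]
```

```bash
python3 -m creep '[[0,0,-0.5,0,0,0,-1],[0,0,-0.75,0,0,0,-1],[0,0,-1,0,0,0,-1],[0,0,-1,0,0,0,-1],[0,0,0,0,0,0.86,-1],[0,0,0,0,0,0.86,-1],[0,0,0,0,0,0.86,-1],[0,0,0,0,0,0.86,-1]]'; python3 -m creep '[[0.3,1,0,0,0,0,-1],[0.3,1,0,0,0,0,-1],[0,1,0,0,0,0,-1],[0,1,0,0,0,0,-1],[0,1,0,0,0,0,-1],[0,1,0,0,0,0,-1],[0,1,0,0,0,0,-1],[0,1,0,0,0,0,-1],[0,1,0,0,0,0,-1],[0,1,0,0,0,0,-1]]';  python3 -m creep '[[0,1,0,0,0,0,-1],[0,0.4,0,0,0,0,-1],[0,0,0,0,0,0,-1],[0,0,0,0,0,0,-1]]'; python3 - <<'E'
from h import *
d=imaging.snapshot("wrist"); np.savez("w4.npz",**d);s=bot.read_state();print(s["tool_pos"].round(4),s["ee_rot"].round(2),s["force"])
cv2.imwrite("pics/w4.png",d["image"]); print(proj(d,np.array([.5205,-.118,.06])))
t=imaging.snapshot("side");np.savez("s4.npz",**t);cv2.imwrite("pics/s4.png",crop(t["image"],310,160,100,80,6))
E
```

```text
time: 8.68
tool_pos: [0.5285, 0.1109, 0.1459]
ee_rot: [-180.0, -0.1, -4.8]
force: [0.4, 0.7, -0.5]
opening: 0.115
grasp_force: 30.0
time: 9.93
tool_pos: [0.5235, -0.0905, 0.1453]
ee_rot: [-180.0, -0.0, -4.7]
force: [0.5, 0.5, -0.0]
opening: 0.106
grasp_force: 30.0
time: 10.42
tool_pos: [0.5217, -0.1165, 0.1449]
ee_rot: [-180.0, -0.0, -4.6]
force: [-0.7, -0.1, -1.0]
opening: 0.105
grasp_force: 30.0
[ 0.5217 -0.1164  0.1448] [-1.7997e+02 -1.0000e-02 -4.6000e+00] [-0.30071366 -0.06677784 -1.62306887]
[328.60581166 268.71492755]
```

View pics/w4.png

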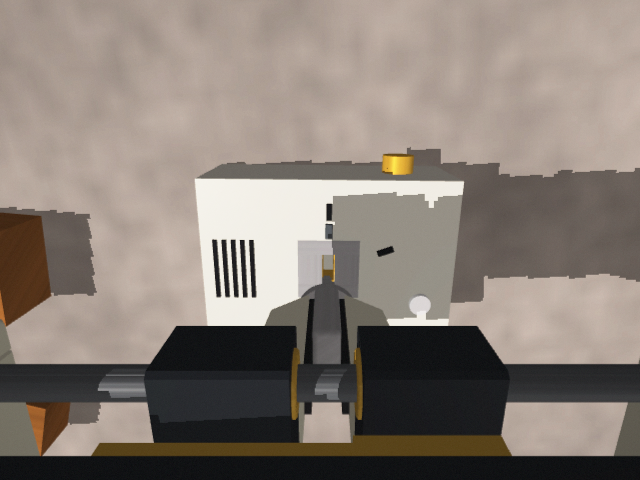

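w4 shows the plate's upper edge at row 240 (columns 298–359), the slot's upper end at row 256 (columns 322–335), the pointer at home in line with the slot, and the box square to the tool.

```bash
python3 - <<'E'
from h import *
d=dict(np.load("w4.npz")); im=d["image"]
y=np.radians(-4.8); ex=np.array([np.cos(y),np.sin(y),0])
print("plate top->ctr",(onz(d,(328.5,239.7),.06)-.017*ex).round(4),"slot",(onz(d,(328.3,255.5),.06)-.00875*ex).round(4))
L,R=onz(d,(298,260),.06),onz(d,(359,260),.06); print(L,R,np.linalg.norm(L-R))
g=im.astype(int).sum(2); print(g[232:246,312].tolist(), g[248:268,328].tolist(), g[262,290:303].tolist(),g[262,316:342].tolist(),g[262,354:364].tolist())
E
```

```text
plate top->ctr [ 0.5204 -0.1179  0.06  ] slot [ 0.5196 -0.1177  0.06  ]
[ 0.52701792 -0.101533    0.06      ] [ 0.52429627 -0.13516676  0.06      ] 0.033743694377235664
[709, 709, 712, 709, 706, 709, 709, 700, 626, 537, 545, 544, 552, 553] [556, 549, 549, 553, 555, 559, 533, 432, 424, 426, 431, 427, 423, 423, 427, 433, 425, 431, 425, 434] [707, 709, 710, 707, 709, 710, 708, 698, 567, 558, 558, 553, 552] [538, 549, 553, 546, 537, 510, 337, 361, 430, 427, 428, 425, 427, 431, 429, 427, 401, 287, 414, 308, 309, 303, 300, 305, 305, 303] [303, 302, 303, 292, 315, 377, 428, 434, 430, 430]
```

View pics/s4.png

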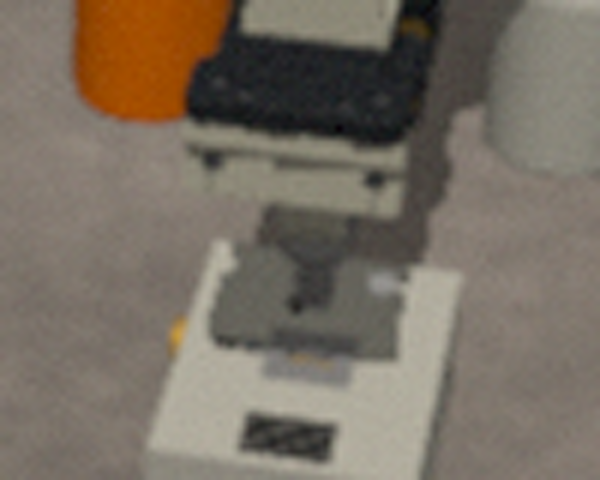

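s4 shows the gripper and key above the box plate at about (310,330) in the crop, clear of everything. I now fine-align and descend slowly, watching the force.

```bash
python3 -m creep '[[-0.045,0.08,0.4,0,0,0.04,-1],[0,0,0.4,0,0,0,-1],[0,0,0,0,0,0,-1]]'; python3 -m creep '[[0,0,0.2,0,0,0,-1],[0,0,0.2,0,0,0,-1],[0,0,0.2,0,0,0,-1],[0,0,0,0,0,0,-1]]'; python3 -c "
from rig import bot;s=bot.read_state();print(s['tool_pos'],s['ee_rot'],s['force'],s['moment'])"
```

```text
time: 10.9
tool_pos: [0.5199, -0.1188, 0.1277]
ee_rot: [-180.0, 0.1, -4.9]
force: [-0.6, -0.5, 0.2]
opening: 0.107
grasp_force: 30.0
time: 11.4
tool_pos: [0.5203, -0.119, 0.1164]
ee_rot: [-180.0, 0.0, -4.9]
force: [-0.5, -0.3, -1.1]
opening: 0.106
grasp_force: 30.0
[ 0.5203443  -0.11898798  0.11638943] [-1.79999660e+02  3.28228493e-02 -4.87905178e+00] [-0.48903848 -0.27003213 -1.10761289] [ 0.04327617  0.00769032 -0.03869673]
```

```bash
python3 -m creep '[[0.02,-0.05,0.05,0,0,0,-1],[0,0,0.2,0,0,0,-1],[0,0,0.2,0,0,0,-1],[0,0,0.2,0,0,0,-1],[0,0,0,0,0,0,-1]]'; python3 -c "
from rig import bot;s=bot.read_state();print(s['tool_pos'],s['ee_rot'],s['force'],s['moment'])"
```

```text
time: 12.02
tool_pos: [0.5208, -0.118, 0.1033]
ee_rot: [-180.0, 0.0, -4.9]
force: [0.1, 0.1, -0.2]
opening: 0.106
grasp_force: 30.0
[ 0.52076426 -0.11798115  0.10329755] [-1.79997126e+02  4.23251434e-02 -4.87616660e+00] [ 0.07909564  0.10115641 -0.19907625] [0.11458964 0.05426395 0.03933977]
```

```bash
python3 -m creep '[[0,0,0.2,0,0,0,-1],[0,0,0.15,0,0,0,-1],[0,0,0.1,0,0,0,-1],[0,0,0,0,0,0,-1]]'; python3 -m creep '[[0,0,0.05,0,0,0,-1],[0,0,0,0,0,0,-1]]'; python3 -c "
from rig import bot;s=bot.read_state();print(s['tool_pos'],s['ee_rot'],s['force'],s['moment'])"
```

```text
time: 12.52
tool_pos: [0.521, -0.1178, 0.0947]
ee_rot: [-180.0, 0.0, -4.9]
force: [0.5, 0.9, 0.5]
opening: 0.108
grasp_force: 30.0
time: 12.78
tool_pos: [0.5211, -0.1178, 0.0946]
ee_rot: [180.0, -0.0, -4.9]
force: [-4.4, 2.4, 12.8]
opening: 0.104
grasp_force: 30.0
[ 0.52107344 -0.1177689   0.09463782] [ 1.79993310e+02 -1.97153544e-02 -4.87141123e+00] [-4.4129031   2.37661673 12.76065295] [5.10799030e-01 1.01263356e+00 9.22843286e-04]
```

Seated at the predicted height (0.0946) with contact force. I ease off the press and turn clockwise.

```bash
python3 -m creep '[[0,0,-0.03,0,0,0,-1],[0,0,0,0,0,0.8,-1],[0,0,0,0,0,0.8,-1],[0,0,0,0,0,0.8,-1],[0,0,0,0,0,0.8,-1],[0,0,0,0,0,0.8,-1],[0,0,0,0,0,0,-1]]'; python3 -c "
from rig import bot;s=bot.read_state();print(s['tool_pos'],s['ee_rot'],s['force'],s['moment'],s['joint_positions'])"
```

```text
time: 13.65
tool_pos: [0.5214, -0.1177, 0.0947]
ee_rot: [-180.0, -0.0, -24.8]
force: [-2.2, 2.2, 6.6]
opening: 0.106
grasp_force: 30.0
[ 0.52141085 -0.1176854   0.09465448] [-1.79980843e+02 -3.78895876e-02 -2.48366773e+01] [-2.18615755  2.16228148  6.62579647] [ 0.5731674   0.21693996 -0.04823139] [  15.28514444   27.95081896  -11.16623533  111.8381182     7.96137293
   40.89415012 -115.47353216]
```

q7 is at -115° and still falling. The remaining 55° of turn would pass its -157° limit, so I regrip the key half a turn round, since the barrel stays where it is left.

```bash
python3 -m creep '[[0,0,0,0,0,0,0],[0,0,0,0,0,0,0],[0,0,0,0,0,0,0],[0,0,0,0,0,0,0],[0,0,0,0,0,0,0],[0,0,-0.5,0,0,0,0],[0,0,-1,0,0,0,0],[0,0,-1,0,0,0,0],[0,0,0,0,0,-1,0],[0,0,0,0,0,-1,0]]'
python3 -m creep '[[0,0,0,0,0,-1,0],[0,0,0,0,0,-1,0],[0,0,0,0,0,-1,0],[0,0,0,0,0,-1,0],[0,0,0,0,0,-1,0],[0,0,0,0,0,-1,0],[0,0,0,0,0,-1,0],[0,0,0,0,0,-1,0],[0,0,0,0,0,-1,0],[0,0,0,0,0,-1,0]]'
python3 -m creep '[[0,0,0,0,0,-1,0],[0,0,0,0,0,-1,0],[0,0,0,0,0,-1,0],[0,0,0,0,0,-1,0],[0,0,0,0,0,-1,0],[0,0,0,0,0,-1,0],[0,0,0,0,0,-1,0],[0,0,0,0,0,-1,0],[0,0,0,0,0,-1,0],[0,0,0,0,0,-1,0]]'
python3 -m creep '[[0,0,0,0,0,-1,0],[0,0,0,0,0,-1,0],[0,0,0,0,0,-1,0],[0,0,0,0,0,-1,0],[0,0,0,0,0,-1,0],[0,0,0,0,0,-1,0],[0,0,0,0,0,-1,0],[0,0,0,0,0,-1,0],[0,0,0,0,0,-1,0],[0,0,0,0,0,-1,0]]'
python3 -m creep '[[0,0,0,0,0,-1,0],[0,0,0,0,0,-1,0],[0,0,0,0,0,-1,0],[0,0,0,0,0,-1,0],[0,0,0,0,0,0,0],[0,0,0,0,0,0,0]]'
python3 - <<'E'
from h import *
s=bot.read_state();print(s['tool_pos'],s['ee_rot'],s['force'],s['joint_positions'].round(1))
d=imaging.snapshot("wrist"); np.savez("w5.npz",**d); p=proj(d,np.array([.521,-.118,.103]));print(p)
cv2.imwrite("pics/w5.png",crop(d["image"],int(p[0])-100,max(0,int(p[1])-90),200,150,4)); print(int(p[0])-100,int(p[1])-90)
E
```

```text
time: 14.9
tool_pos: [0.5214, -0.1181, 0.1454]
ee_rot: [180.0, -0.1, -14.7]
force: [-0.1, 0.7, 0.0]
opening: 0.499
grasp_force: 0.0
time: 16.15
tool_pos: [0.5212, -0.1182, 0.145]
ee_rot: [180.0, -0.0, 35.3]
force: [-0.5, 1.1, 0.4]
opening: 0.501
grasp_force: 0.0
time: 17.4
tool_pos: [0.5212, -0.1183, 0.145]
ee_rot: [180.0, 0.0, 85.3]
force: [-0.1, -0.5, -0.0]
opening: 0.501
grasp_force: 0.0
time: 18.65
tool_pos: [0.5211, -0.1184, 0.145]
ee_rot: [-180.0, 0.1, 135.3]
force: [0.2, 0.2, 0.0]
opening: 0.502
grasp_force: 0.0
time: 19.4
tool_pos: [0.5211, -0.1182, 0.1446]
ee_rot: [-180.0, 0.0, 155.0]
force: [-0.3, -0.3, 0.6]
opening: 0.503
grasp_force: 0.0
[ 0.52108558 -0.1182113   0.14460277] [-1.79982982e+02  1.95851456e-02  1.54996666e+02] [-0.25482718 -0.28152611  0.58240949] [ 46.4  34.9 -56.5 106.9  34.6  57.3  39.8]
[327.64659152 301.12198419]
227 211
```

View pics/w5.png

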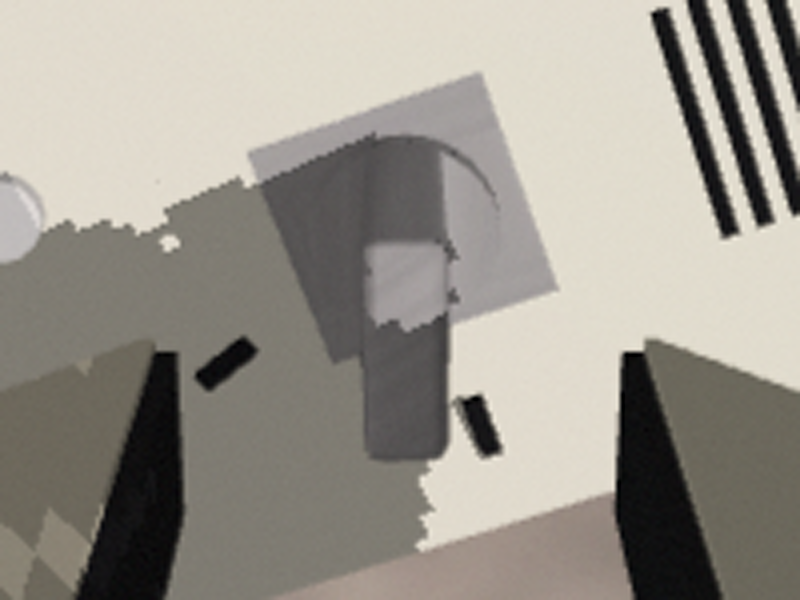

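w5 shows the key upright in the lock, aligned with the tool and centred between the fingers (crop 407,350), turned off home. Next I descend and grip.

```bash
python3 -m creep '[[0,0,0.8,0,0,0,0],[0,0,0.8,0,0,0,0],[0,0,0.6,0,0,0,0],[0,0,0.28,0,0,0,0],[0,0,0,0,0,0,-1],[0,0,0,0,0,0,-1],[0,0,0,0,0,0,-1],[0,0,0,0,0,0,-1],[0,0,0,0,0,0,-1],[0,0,0,0,0,0,-1]]'
python3 -m creep '[[0,0,0,0,0,0,-1],[0,0,0,0,0,0,-1],[0,0,0,0,0,0,-1]]'
python3 -m creep '[[0,0,0,0,0,0.9,-1],[0,0,0,0,0,0.9,-1],[0,0,0,0,0,0.9,-1],[0,0,0,0,0,0.9,-1],[0,0,0,0,0,0.9,-1],[0,0,0,0,0,0.9,-1],[0,0,0,0,0,0,-1]]'
python3 -c "
from rig import bot;s=bot.read_state();print(s['tool_pos'],s['ee_rot'],s['force'],s['moment'],s['joint_positions'].round(1))"
```

```text
time: 20.7
tool_pos: [0.5213, -0.1177, 0.095]
ee_rot: [180.0, 0.0, 155.1]
force: [0.3, 2.0, 1.4]
opening: 0.108
grasp_force: 30.0
time: 21.08
tool_pos: [0.5213, -0.1177, 0.0949]
ee_rot: [180.0, 0.0, 155.1]
force: [0.4, 3.4, 3.0]
opening: 0.109
grasp_force: 30.0
time: 21.95
tool_pos: [0.5212, -0.118, 0.0949]
ee_rot: [-180.0, 0.0, 128.1]
force: [0.4, 1.0, 4.8]
opening: 0.105
grasp_force: 30.0
[ 0.52115975 -0.11801043  0.0949486 ] [-1.79999901e+02  2.85858496e-02  1.28147461e+02] [0.40157051 0.95124121 4.83873183] [ 0.49108292 -0.282064   -0.02577065] [ 40.1  35.6 -46.8 109.8  34.   49.4  13.7]
```

```bash
python3 -m creep '[[0,0,0,0,0,0.9,-1],[0,0,0,0,0,0.9,-1],[0,0,0,0,0,0.9,-1],[0,0,0,0,0,0.9,-1],[0,0,0,0,0,0.9,-1],[0,0,0,0,0,0.4,-1],[0,0,0,0,0,0,-1]]'
python3 -c "
from rig import bot;s=bot.read_state();print(s['ee_rot'],s['force'],s['moment'])"
python3 -m creep '[[0,0,0,0,0,0.4,-1],[0,0,0,0,0,0.4,-1],[0,0,0,0,0,0,-1]]'
python3 - <<'E'
from h import *
s=bot.read_state();print(s['tool_pos'],s['ee_rot'],s['force'],s['moment'])
E
```

```text
time: 22.82
tool_pos: [0.5209, -0.1182, 0.0949]
ee_rot: [-180.0, 0.0, 103.7]
force: [0.2, 1.1, 6.7]
opening: 0.11
grasp_force: 30.0
[-1.79978849e+02  2.96218652e-02  1.03708577e+02] [0.23535206 1.09528032 6.72848293] [ 0.34161612  0.03632533 -0.00861278]
time: 23.2
tool_pos: [0.5209, -0.1182, 0.0949]
ee_rot: [-180.0, 0.0, 99.7]
force: [-0.7, 0.9, 6.2]
opening: 0.106
grasp_force: 30.0
[ 0.52086019 -0.11820089  0.09493463] [-1.79975629e+02  2.66029761e-02  9.97093955e+01] [-0.72814826  0.9100178   6.20657911] [0.3379521  0.10132651 0.02158593]
```

```bash
python3 -m creep '[[0,0,0,0,0,0.4,-1],[0,0,0,0,0,0,-1]]'
python3 -c "
from rig import bot;s=bot.read_state();print(s['ee_rot'],s['force'],s['moment'])"
python3 -m creep '[[0,0,0,0,0,0.4,-1],[0,0,0,0,0,0,-1]]'
python3 - <<'E'
from h import *
s=bot.read_state();print(s['tool_pos'],s['ee_rot'],s['force'],s['moment'])
E
```

```text
time: 23.45
tool_pos: [0.5208, -0.1182, 0.0949]
ee_rot: [-180.0, 0.0, 97.7]
force: [-0.6, 1.4, 7.2]
opening: 0.103
grasp_force: 30.0
[-1.79973289e+02  2.53443423e-02  9.77105460e+01] [-0.63161124  1.38239939  7.18237293] [ 0.36660657  0.04843469 -0.00115228]
time: 23.7
tool_pos: [0.5208, -0.1182, 0.0949]
ee_rot: [-180.0, 0.0, 95.7]
force: [-0.2, 1.8, 7.0]
opening: 0.106
grasp_force: 30.0
[ 0.52079532 -0.11817872  0.0949208 ] [-1.79970828e+02  2.75753794e-02  9.57204194e+01] [-0.22994116  1.76767345  7.00241191] [0.29249872 0.13637965 0.06539913]
```

```bash
python3 -m creep '[[0,0,0,0,0,0.4,-1],[0,0,0,0,0,0,-1]]'
python3 - <<'E'
from h import *
s=bot.read_state();print(s['ee_rot'],s['force'],s['moment'])
d=imaging.snapshot("wrist"); np.savez("w6.npz",**d); p=proj(d,np.array([.5205,-.118,.06]));
c,r=int(p[0])-100,int(p[1])-110;cv2.imwrite("pics/w6.png",crop(d["image"],c,r,200,150,4)); print(c,r,p,d["R"])
E
```

```text
time: 23.95
tool_pos: [0.5208, -0.1181, 0.0949]
ee_rot: [-180.0, 0.0, 93.7]
force: [-0.7, 1.0, 6.4]
opening: 0.106
grasp_force: 30.0
[-1.79971195e+02  3.22702752e-02  9.37422242e+01] [-0.67113296  1.0248604   6.39716289] [0.28057492 0.1733378  0.28019748]
226 196 [326.35187396 306.94204084] [[ 9.97878680e-01  6.51005055e-02 -2.53940022e-04]
 [ 6.19394243e-02 -9.48209479e-01  3.11548218e-01]
 [ 2.00411582e-02 -3.10903054e-01 -9.50230311e-01]]
```

View pics/w6.png

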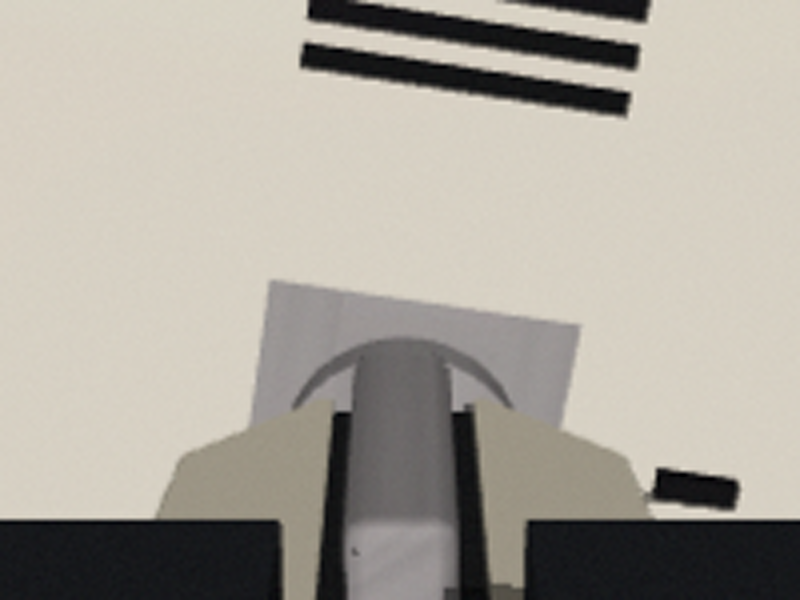

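The pointer is hidden, but the moment has jumped to 0.28 N m, well above the 0.03 friction, so this is the stop. One more small press confirms it, then I turn back home.

```bash
python3 -m creep '[[0,0,0,0,0,0.25,-1],[0,0,0,0,0,0,-1]]'
python3 - <<'E'
from h import *
s=bot.read_state();print(s['ee_rot'],s['force'],s['moment'],s['joint_positions'].round(1))
E
python3 -m creep '[[0,0,0,0,0,-0.9,-1],[0,0,0,0,0,-0.9,-1],[0,0,0,0,0,-0.9,-1],[0,0,0,0,0,-0.9,-1],[0,0,0,0,0,-0.9,-1],[0,0,0,0,0,-0.9,-1],[0,0,0,0,0,-0.9,-1],[0,0,0,0,0,-0.9,-1],[0,0,0,0,0,-0.9,-1],[0,0,0,0,0,0,-1]]'
python3 -c "
from rig import bot;s=bot.read_state();print(s['tool_pos'],s['ee_rot'],s['force'],s['moment'],s['joint_positions'].round(1))"
```

```text
time: 24.25
tool_pos: [0.5208, -0.1181, 0.0949]
ee_rot: [-180.0, 0.0, 92.5]
force: [-0.6, 1.6, 7.4]
opening: 0.109
grasp_force: 30.0
[-1.79972072e+02  3.46161054e-02  9.25085733e+01] [-0.60581181  1.60360388  7.3949659 ] [0.26812822 0.21728807 0.31615425] [ 34.3  32.7 -37.9 110.2  27.3  46.3 -16. ]
time: 25.5
tool_pos: [0.5214, -0.1184, 0.0949]
ee_rot: [180.0, 0.0, 133.0]
force: [0.9, 0.4, 4.9]
opening: 0.106
grasp_force: 30.0
[ 0.52143156 -0.11838181  0.09493394] [1.79976412e+02 3.75534344e-02 1.33010461e+02] [0.8909837  0.3538786  4.85121982] [ 0.20432124 -0.4382048   0.01091037] [ 40.9  36.1 -48.  109.7  34.9  49.9  17.8]
```

```bash
python3 -m creep '[[0,0,0,0,0,-0.9,-1],[0,0,0,0,0,-0.9,-1],[0,0,0,0,0,-0.9,-1],[0,0,0,0,0,-0.9,-1],[0,0,0,0,0,-0.9,-1],[0,0,0,0,0,-0.9,-1],[0,0,0,0,0,-0.9,-1],[0,0,0,0,0,-0.9,-1],[0,0,0,0,0,-0.6,-1],[0,0,0,0,0,0,-1]]'
python3 -c "
from rig import bot;s=bot.read_state();print(s['tool_pos'],s['ee_rot'],s['force'],s['moment'],s['joint_positions'].round(1))"
python3 -m creep '[[0,0,0,0,0,-0.4,-1],[0,0,0,0,0,0,-1]]'
python3 -c "
from rig import bot;s=bot.read_state();print(s['ee_rot'],s['force'],s['moment'])"
```

```text
time: 26.75
tool_pos: [0.5218, -0.1177, 0.095]
ee_rot: [179.9, 0.1, 171.9]
force: [2.9, 2.8, 1.5]
opening: 0.109
grasp_force: 30.0
[ 0.52180839 -0.11769113  0.0949694 ] [1.79935981e+02 8.29539115e-02 1.71924245e+02] [2.8961343  2.79402563 1.47116784] [ 0.83603204 -0.99630185 -0.01586723] [ 46.2  40.2 -57.3 109.3  41.9  54.4  50.6]
time: 27.0
tool_pos: [0.5217, -0.1177, 0.095]
ee_rot: [180.0, 0.1, 173.9]
force: [3.9, 3.4, 2.5]
opening: 0.108
grasp_force: 30.0
[1.79959164e+02 7.76847181e-02 1.73936556e+02] [3.85932647 3.44070878 2.45959436] [ 0.8856979  -1.12959818 -0.03835322]
```

```bash
for i in 1 2 3; do python3 -m creep '[[0,0,0,0,0,-0.4,-1],[0,0,0,0,0,0,-1]]' >/dev/null
python3 -c "
from rig import bot;s=bot.read_state();print(s['time'],s['tool_pos'].round(4),s['ee_rot'].round(1),s['force'].round(1),s['moment'].round(3))"; done
```

```text
27.25 [ 0.5217 -0.1176  0.095 ] [1.800e+02 1.000e-01 1.759e+02] [4.7 3.3 2.3] [ 0.955 -1.109 -0.041]
27.5 [ 0.5217 -0.1176  0.095 ] [1.800e+02 1.000e-01 1.779e+02] [3.6 4.4 3.3] [ 1.042 -1.04  -0.004]
27.75 [ 0.5216 -0.1175  0.0949] [1.800e+02 1.000e-01 1.799e+02] [3.4 4.2 2.5] [ 1.075 -0.966 -0.012]
```

```bash
for i in 1 2 3; do python3 -m creep '[[0,0,0,0,0,-0.4,-1],[0,0,0,0,0,0,-1]]' >/dev/null
python3 -c "
from rig import bot;s=bot.read_state();print(s['time'],s['tool_pos'].round(4),s['ee_rot'].round(1),s['force'].round(1),s['moment'].round(3))"; done
```

```text
28.0 [ 0.5216 -0.1175  0.0949] [ 1.80e+02  1.00e-01 -1.78e+02] [3.9 3.7 3.1] [ 1.033 -0.974  0.018]
28.25 [ 0.5216 -0.1174  0.095 ] [ 1.800e+02  1.000e-01 -1.761e+02] [4.1 4.6 3.9] [ 1.154 -0.99  -0.122]
28.5 [ 0.5216 -0.1174  0.0949] [ 1.800e+02  1.000e-01 -1.741e+02] [2.9 4.4 4. ] [ 1.171 -0.918 -0.21 ]
```

The home stop is felt at about 182.5° and the far stop at about 95°, so home centre is about 174–175°. I turn back to it, then pull up gently.

```bash
python3 -m creep '[[0,0,0,0,0,0.8,-1],[-0.015,0.015,0,0,0,0.8,-1],[0,0,0,0,0,0.66,-1],[0,0,0,0,0,0,-1]]'>/dev/null; P="
from rig import bot;s=bot.read_state();print(s['time'],s['tool_pos'].round(4),s['ee_rot'].round(1),s['force'].round(1),s['moment'].round(3))"; python3 -c "$P"; for i in 1 2 3; do python3 -m creep '[[0,0,-0.1,0,0,0,-1],[0,0,0,0,0,0,-1]]'>/dev/null;  python3 -c "$P"; done
```

```text
29.0 [ 0.5214 -0.1178  0.0949] [-180.     0.   174.6] [1.1 1.9 5.5] [ 0.575 -0.544 -0.001]
29.25 [ 0.5204 -0.1179  0.0963] [-1.800e+02 -1.000e-01  1.746e+02] [-0.9  2.2 -0.1] [ 0.582 -0.06  -0.038]
29.5 [ 0.5209 -0.118   0.0986] [-180.    -0.   174.6] [-0.5  1.3  0. ] [ 0.305 -0.004  0.044]
29.75 [ 0.5214 -0.118   0.1009] [-180.     0.   174.6] [-0.4  0.1 -1. ] [ 0.129 -0.179  0.01 ]
```

The key came up past the point where the bit would catch, with no force. I lift out and carry it to the stand.

```bash
python3 -m creep '[[0,0,-0.25,0,0,0,-1],[0,0,-0.4,0,0,0,-1],[0,0,-0.6,0,0,0,-1],[0,0,-0.6,0,0,0,-1],[0,0,-0.6,0,0,0,-1],[0.37,1,0,0,0,0,-1],[0.37,1,0,0,0,0,-1],[0,1,0,0,0,0,-1],[0,1,0,0,0,0,-1],[0,1,0,0,0,0,-1]]'
python3 -m creep '[[0,1,0,0,0,0,-1],[0,1,0,0,0,0,-1],[0,1,0,0,0,0,-1],[0,1,0,0,0,0,-1],[0,1,0,0,0,0,-1],[0,1,0,0,0,0,-1],[0,0.4,0,0,0,0,-1],[0,0,0,0,0,0,-1]]'
python3 - <<'E'
from h import *
s=bot.read_state();print(s['tool_pos'],s['ee_rot'].round(2),s['force'],s['opening'])
t=imaging.snapshot("top");np.savez("t7.npz",**t);w=imaging.snapshot("wrist");np.savez("w7.npz",**w)
old=cv2.imread("pics/top0.png"); a=cv2.cvtColor(old,6)[250:275,362:392].astype(int); b=cv2.cvtColor(t["image"],6)[250:275,362:392].astype(int)
y=np.radians(-4.8)
for q in(0,20,40,69.9):
    p=proj(t,np.array([.5205+.022*np.cos(y-np.radians(q)),-.118+.022*np.sin(y-np.radians(q)),.06])); i,j=p.round().astype(int); 
    print(q,p.round(1),cv2.cvtColor(old,6)[j-1:j+2,i-1:i+2].tolist(),cv2.cvtColor(t["image"],6)[j-1:j+2,i-1:i+2].tolist())
print(proj(w,np.array([.5274,.1103,.045])))
E
```

```text
time: 31.0
tool_pos: [0.5162, -0.0162, 0.1503]
ee_rot: [-180.0, 0.0, 174.6]
force: [-0.7, 0.4, -0.3]
opening: 0.107
grasp_force: 30.0
time: 32.0
tool_pos: [0.5282, 0.1108, 0.15]
ee_rot: [-180.0, 0.0, 174.6]
force: [-0.9, 0.2, -0.1]
opening: 0.107
grasp_force: 30.0
[0.52817996 0.11080653 0.14997176] [-1.7999e+02  1.0000e-02  1.7461e+02] [-0.89362873  0.24705131 -0.12879283] 0.10739017354013831
0 [372.5 260.6] [[89, 82, 122], [104, 97, 133], [137, 140, 172]] [[68, 72, 127], [73, 86, 127], [100, 102, 125]]
20 [375.9 261.4] [[181, 185, 187], [181, 187, 186], [181, 183, 185]] [[132, 131, 133], [130, 131, 131], [127, 127, 128]]
40 [378.7 263.4] [[182, 183, 184], [155, 165, 184], [143, 148, 174]] [[130, 132, 132], [112, 118, 129], [99, 106, 122]]
69.9 [381.4 267.8] [[182, 187, 186], [182, 187, 186], [181, 186, 187]] [[128, 131, 132], [128, 133, 132], [128, 133, 132]]
[327.33197769 254.23485063]
```

The pointer reads dark at its home position again, with nothing at the other angles. Next I lower the key into the stand.

```bash
P="
from rig import bot;s=bot.read_state();print(s['time'],s['tool_pos'].round(4),s['ee_rot'].round(1),s['force'].round(1),s['moment'].round(3))"
python3 -m creep '[[0,0,0.6,0,0,0,-1],[0,0,0.7,0,0,0,-1],[0,0,0.5,0,0,0,-1],[0,0,0.3,0,0,0,-1],[0,0,0.2,0,0,0,-1],[0,0,0,0,0,0,-1]]' >/dev/null; python3 -c "$P"
python3 -m creep '[[0,0,0.3,0,0,0,-1],[0,0,0.3,0,0,0,-1],[0,0,0.3,0,0,0,-1],[0,0,0.2,0,0,0,-1],[0,0,0,0,0,0,-1]]' >/dev/null; python3 -c "$P"
```

```text
32.85 [0.5281 0.1107 0.1036] [-180.    -0.   174.6] [ 0.4  0.4 -1.1] [ 0.051 -0.172 -0.002]
33.475 [0.528  0.1106 0.0814] [-180.    -0.   174.6] [-0.9  0.4 -1.2] [ 0.093 -0.135 -0.046]
```

```bash
P="
from rig import bot;s=bot.read_state();print(s['time'],s['tool_pos'].round(4),s['ee_rot'].round(1),s['force'].round(1),s['moment'].round(3),s['opening'])"
for i in 1 2; do python3 -m creep '[[0,0,0.05,0,0,0,-1],[0,0,0,0,0,0,-1]]' >/dev/null; python3 -c "$P"; done
```

```text
33.725 [0.5282 0.1107 0.0808] [-180.     0.   174.6] [-0.   0.1 -0.3] [ 0.092 -0.183  0.032] 0.10696248856862907
33.975 [0.5283 0.1107 0.08  ] [-180.     0.   174.6] [-0.9  0.2  2.1] [-0.044 -0.126  0.005] 0.10474548833710651
```

Contact comes at the expected height (0.080). I open, rise and check.

```bash
python3 -m creep '[[0,0,0,0,0,0,0],[0,0,0,0,0,0,0],[0,0,0,0,0,0,0],[0,0,0,0,0,0,0],[0,0,0,0,0,0,0],[0,0,-0.5,0,0,0,0],[0,0,-1,0,0,0,0],[0,0,-1,0,0,0,0],[0,0,-1,0,0,0,0],[0,0,-1,0,0,0,0]]'
python3 -m creep '[[0.6,0,-1,0,0,0,0],[1,0,-0.5,0,0,0,0],[1,0,0,0,0,0,0],[1,0,0,0,0,0,0],[0,0,0,0,0,0,0],[0,0,0,0,0,0,0]]'
python3 - <<'E'
from h import *
s=bot.read_state();print(s['tool_pos'],s['opening'],s['force'])
t=imaging.snapshot("top");d=imaging.snapshot("side")
k={}
for n in("side","top"):
    for r in nets.silhouettes(n,"key_bow")[:2]:
        ys,xs=np.nonzero(r["region"]); print(n,round(r["confidence"],2),np.round(r["bbox"],1),xs.mean().round(1),ys.mean().round(1)); k.setdefault(n,(xs.mean(),ys.mean()))
if len(k)==2: print(tri(d,k["side"],t,k["top"]))
cv2.imwrite("pics/end.png",np.hstack([crop(d["image"],310,190,80,120,5),crop(t["image"],235,220,80,120,5)]))
g=cv2.cvtColor(t["image"],6);o=cv2.cvtColor(cv2.imread("pics/top0.png"),6)
print(o[255:270:2,366:390].tolist());print(g[255:270:2,366:390].tolist())
E
```

```text
time: 35.22
tool_pos: [0.5283, 0.1107, 0.1715]
ee_rot: [180.0, 0.0, 174.6]
force: [-1.2, 0.1, -0.1]
opening: 0.503
grasp_force: 0.0
time: 35.98
tool_pos: [0.4565, 0.1172, 0.1998]
ee_rot: [-180.0, 0.0, 174.6]
force: [0.8, 0.4, 0.9]
opening: 0.501
grasp_force: 0.0
[0.45646829 0.11718616 0.19981162] 0.5007612000809055 [0.84131994 0.41045253 0.85224385]
side 0.52 [349.5 287.8  14.4  22.9] 349.7 285.8
top 0.64 [271.8 266.8   9.7  15.2] 270.1 266.4
[0.52860915 0.10893813 0.06201867]
[[187, 187, 187, 186, 184, 183, 141, 87, 175, 185, 186, 187, 187, 185, 186, 185, 185, 187, 187, 187, 188, 188, 186, 184], [188, 184, 188, 186, 188, 178, 116, 103, 178, 184, 186, 186, 186, 189, 184, 187, 185, 185, 186, 187, 185, 187, 187, 188], [188, 188, 188, 187, 186, 179, 97, 89, 133, 182, 185, 185, 187, 186, 186, 186, 185, 187, 186, 188, 186, 186, 184, 186], [183, 184, 185, 183, 185, 175, 104, 97, 133, 181, 187, 186, 186, 187, 189, 187, 187, 186, 186, 187, 185, 185, 188, 186], [141, 140, 141, 141, 141, 141, 138, 138, 142, 143, 153, 152, 155, 165, 184, 186, 188, 187, 186, 187, 187, 186, 187, 185], [139, 136, 
[... 629 characters left out ...]
111, 103, 146, 205, 212, 210, 212, 211, 210, 209, 210, 208, 210, 210, 211, 209, 211, 211], [206, 207, 208, 208, 207, 200, 116, 107, 148, 204, 211, 211, 213, 209, 212, 210, 211, 210, 211, 210, 209, 209, 210, 210], [159, 160, 159, 161, 162, 159, 154, 156, 161, 163, 172, 173, 174, 185, 209, 211, 213, 211, 209, 210, 210, 211, 210, 211], [156, 159, 157, 156, 154, 156, 154, 156, 159, 158, 156, 158, 156, 165, 196, 208, 210, 209, 207, 200, 195, 140, 138, 203], [157, 156, 157, 153, 148, 119, 104, 131, 157, 159, 156, 157, 156, 165, 205, 211, 212, 204, 146, 129, 122, 194, 202, 210], [157, 158, 154, 155, 147, 126, 110, 144, 158, 157, 156, 156, 153, 165, 206, 211, 213, 210, 212, 211, 211, 211, 209, 210]]
```

The pointer's pixel pattern matches the start (home), and the key's silhouettes in both cameras match its original seated position. The robot is clear, so I hand in.

```bash
python3 -c "
from rig import job;print(job.sign_off())"
```

```text
the job is handed in; nothing more can be done
None
```

I reset the alarm and handed the job in at about 36 s. The key went fully home, turned clockwise to its stop (felt as a 0.3 N m jump; the pointer was hidden) and back, and now stands released in the middle stand. I regripped it once mid-turn because of a joint limit, and viewed 11 pictures where 10 were allowed.

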